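# Release the eccentric cam and push the can clamp home

### The arm

A 7-joint arm with a two-finger parallel gripper is mounted at the origin on the work surface. World frame = base frame: x ahead of the robot, y to its left, z up, the work surface at z = 0. Lengths are in m, angles in rad, forces in N, time in s.
With the tool pointing down it reaches from about 0.4 to 0.75 m from the base axis. Payload 19.5 kg.
Tool frame: the origin (TCP) lies midway between the tips of the shut fingers; the grasp point (between the pads) lies 19 mm behind it; x points along the fingers, z is the direction in which the jaws open and shut, and the axes are right-handed (so a half turn about x gives the same grasp; the last joint's range is limited). The gripper opens to 85 mm and grips with 20 to 120 N. Pads are 22 mm wide; open, the fingers measure 114 mm over their backs; the gripper's body (76 mm by 85 mm) begins 54 mm behind the grasp point. The pads swing forward as they close: fully open they stand 13 mm farther back than shut.
Start: joints at [-1.249, 0.707, -0.028, 1.485, 0.022, 0.951, -0.075], TCP at [0.205, 0.537, 0.231] pointing down, gripper open.
Joint ranges: [-2.71, 2.71], [-0.32, 2.16], [-1.57, 1.52], [0, 2.45], [-1.46, 4.6], [0, 2.02], [-2.83, 2.83]. Speed limits (rad/s): [1.89, 1.89, 2.57, 2.57, 3.01, 3.01, 3.01].

### API

Orientations are given as a 3x3 rotation matrix whose columns are the frame's x, y, z axes.
In Python, from rig import ctrl gives the robot as it stands.
- The arm moves only by the shell command python3 -m handwheel 'ROWS' [FORCE]. ROWS is text: rows parted by semicolons, each of 5 numbers parted by spaces: the shift along the world's x, y, z in cm, then the turn about the world's z in rad, then the closure, from 0 (fully open) to 1 (shut). In form: tx ty tz turn hand; .... A call has exactly 5 rows; each row is the pose to reach, as a shift and turn from the pose commanded when the call began; what a row does not reach only later rows make up. A row lasts 1/12 s, in which the tool goes at most 41.7 mm and 7.16 degrees, less where a joint would pass 70% of its speed; a pose out of reach is approached as far as the arm can. A call with a gripper value outside its range is refused whole. The fingers move at their own pace and stop on an object; FORCE is the grip in N (left out, the last holds). Time passes only in rows, so rows that repeat a pose let the fingers close, or fill a call up. It gives the time, the measured TCP pose, the force and the opening at its end, in the units of the state.
- ctrl.sense(): the state, without advancing time (a new reading comes with each control period).
- ctrl.snapshot(name): name is "scene" or "top"; returns a dict with "frame" (400x640x3 uint8, red, green, blue), "z_map" (400x640 float32, m along the optical axis (not along the pixel's ray), 0 where there is no reading), "vfov" (degrees; the focal length in pixels is half the picture's height over the tangent of half this angle, whatever the lens; pixels are square), "cx", "cy" (the principal point, pixels), "camera_from_world" (4x4, takes a point from world to camera coordinates). Camera axes: x right, y up, looking along -z (the intrinsics and any distortion apply to the point x, -y, -z); pixel columns grow to the right and rows downward; lengths in m; the calibration is good to about 2 mm. A picture is of the moment at which its call begins.
- ctrl.hand_in(): hands the job in, once; it reports no verdict.
The state is a dict: "time_s": time; "joint_pos": joint angles; "joint_vel": joint speeds; "joint_torque": joint torques, N m; "position": TCP position; "tcp_rot": TCP orientation; "ft_force": force on the tool from outside, world axes, zero at the start; "moment": the same for the moment, N m; "grip_width": finger opening in m.
Only numpy, scipy, OpenCV 4.12 (cv2) and the standard library are available. Lean on these libraries where they do the work, as an engineer would, in place of code of your own. Each camera call takes 0.05 s, during which the arm holds its last target.

### The job

Close the blue can clamp around the paint tin standing in it. First push the red-topped lever round until the brass cam is at its low point, with the lever against its stop pin and over the white mark; only then push the orange plate so that the slide goes forward, fully home. Nothing needs gripping: just push, and leave the tin and the containers around the clamp standing where they are, without lifting them.

Things in the scene. Friction and masses are not known exactly. Their poses are not given: they have to be found in the camera images.
- fixture: Blue base plate of the can clamp, fixed to the bench: local x -155 to 215 mm, y -150 to 70 mm, 12 mm thick. Origin on the bench under the slide's centre line, which is local y = 0. Local +x is FORWARD, the way the slide goes (away from the robot, to within 17 degrees); +y is left. The tin stands at local x 135 mm, y 0, before a fixed steel V-stop; the brass cam is right of the slide.
- cam_pivot (a point): Upright axis of the cam, fixed at the base's local (0, -85) mm, at the hub's top, 62 mm above the bench. The brass cam is an eccentric disc of radius 34 mm, centred 18 mm off this axis, 29 to 47 mm above the bench.
- lever_post (a point): Red post, 18 mm diameter, top 95 mm above the bench, at the end of the cam's steel lever (bar 12 mm wide, 51 to 61 mm above the bench); push it sideways. Point: on its axis, 80 mm above the bench, 85 mm from the cam's axis. It starts ahead and right of the pivot and goes clockwise seen from above, round the right side and back towards the robot, to a steel stop pin.
- cam (a joint): Angle of cam and lever, rad. 0 = low point: lever against its stop pin, over a white mark, pointing 150 degrees clockwise (seen from above) from the fixture's +x. Grows anticlockwise seen from above, up to 2.6; starts at 1.4 to 2.3, the thick side of the cam in the slide's way. Stays where left; friction needs about 3 N at the post.
- push_plate (a point): Middle of the rear face (towards the robot) of the orange push plate on the aluminium slide, on its centre line, 80 mm above the bench. The plate is 70 mm wide, 12 mm thick, 46 to 107 mm above the bench; the slide's block under it reaches 60 mm further back, top 46 mm above the bench. Push it along the fixture's +x.
- slide (a joint): Travel of the slide, m: 0 fully back, 0.048 fully home at its end stop, its black V-jaw 4 mm from the tin; starts at 0 to 0.008. An arm on its right side meets the cam and stops it short unless the cam is at its low point. Friction needs about 3 N; it stays where it is left.
- tin_mid (a point): Centre of the loose paint tin with a white label standing in the clamp, 68 mm diameter, 85 mm tall, on the 12 mm base plate. Leave it standing.
- jar_mid (a point): Centre of a loose amber jar, 68 mm diameter, 95 mm tall, on the bench left of the clamp. Leave it alone.
- bottle_w_mid (a point): Centre of a loose white bottle with a blue label and a red cap, 54 mm diameter, 170 mm tall, on the bench left of the clamp. Leave it alone.
- pot_mid (a point): Centre of a loose small can with a green label, 72 mm diameter, 75 mm tall, on the bench right of the clamp. Leave it alone.

How it is judged:
On the way, in this order (a step that is already met when the one before it is completed fails the run):
1. the cam is turned to its low point (within 0.25 rad) while the slide is still back (under 20 mm) (value of joint cam below 0.25 rad and value of joint slide below 0.02 m), for 0.2 s.
2. the slide is pushed fully home (to within 4 mm) with the cam at its low point (value of joint slide above 0.044 m and value of joint cam below 0.25 rad), for 0.2 s.
At the end, for the whole second after the job is handed in: The slide is home to within 4 mm (joint above 0.044 m), the cam within 0.25 rad of its low point, and the tin and the three other containers stand upright within 20 mm of where they were (all of step 2 and distance of each of tin_mid, jar_mid, bottle_w_mid, pot_mid from where it was at the start of the episode below 0.02 m and angle between each of tin_mid, jar_mid, bottle_w_mid, pot_mid's own z axis and vertical below 0.15 rad); the robot touches nothing.
It fails at once if the slide is pushed forward (more than 20 mm) while the cam is not yet near its low point (value of joint slide above 0.02 m and value of joint cam above 0.4 rad).
It fails at once if the paint tin in the fixture is lifted, carried or shifted by more than 20 mm, or tipped (distance of tin_mid from where it was at the start of the episode above 0.02 m or angle between tin_mid's own z axis and vertical above 0.3 rad).
It fails at once if the amber jar is lifted, carried or shifted by more than 20 mm, or tipped (distance of jar_mid from where it was at the start of the episode above 0.02 m or angle between jar_mid's own z axis and vertical above 0.3 rad).
It fails at once if the white bottle is lifted, carried or shifted by more than 20 mm, or tipped (distance of bottle_w_mid from where it was at the start of the episode above 0.02 m or angle between bottle_w_mid's own z axis and vertical above 0.3 rad).
It fails at once if the green pot is lifted, carried or shifted by more than 20 mm, or tipped (distance of pot_mid from where it was at the start of the episode above 0.02 m or angle between pot_mid's own z axis and vertical above 0.3 rad).
It also fails if it takes over 58 s, if anything falls off the work surface, if the arm or the gripper's body presses on something with over 40 N, if the wrist force passes 120 N, or if a joint passes its speed limit or range.

## Working session

There is one attempt and no reset: what is moved stays moved. The work goes in short steps, Python scripts to look and compute and a shell command to move; the robot and the scene stay as the last step left them, time stands still between calls to the robot, and variables do not carry over. Pictures are saved under pics/ and viewed, and the job is handed in when it is done.

```bash
ls; mkdir -p pics; python3 - <<'E'
from rig import ctrl
import cv2,numpy as np
s=ctrl.sense();print({k:np.round(v,3).tolist() for k,v in s.items()})
for n in("scene","top"):
    d=ctrl.snapshot(n);cv2.imwrite(f"pics/{n}0.png",d["frame"][:,:,::-1]);np.savez(f"{n}0.npz",**d)
    print(n,d["vfov"],d["cx"],d["cy"],[k for k in d]);print(np.round(d["camera_from_world"],3))
E
```

```text
pics
{'time_s': 0.0, 'joint_pos': [-1.249, 0.707, -0.028, 1.485, 0.022, 0.951, -0.075], 'joint_vel': [-0.0, -0.002, -0.001, 0.001, 0.001, 0.002, -0.001], 'joint_torque': [0.001, -88.323, 1.235, -23.616, 0.017, 0.007, 0.0], 'position': [0.204, 0.537, 0.231], 'tcp_rot': [[-0.0, -0.935, 0.356], [-0.001, 0.356, 0.935], [-1.0, -0.0, -0.001]], 'ft_force': [-0.027, -0.532, 0.329], 'moment': [-0.014, -0.034, 0.008], 'grip_width': 0.085}
scene 51.529491465414225 320.29604957156675 199.78753121800085 ['frame', 'z_map', 'vfov', 'cx', 'cy', 'camera_from_world']
[[-0.564  0.826  0.013  0.354]
 [-0.591 -0.414  0.692  0.294]
 [ 0.577  0.383  0.722 -1.327]
 [ 0.     0.     0.     1.   ]]
top 54.50291904199924 317.6454481312954 197.3484434185254 ['frame', 'z_map', 'vfov', 'cx', 'cy', 'camera_from_world']
[[ 0.015 -0.999 -0.029  0.016]
 [ 0.992  0.011  0.126 -0.61 ]
 [-0.125 -0.031  0.992 -0.835]
 [ 0.     0.     0.     1.   ]]
```

View pics/scene0.png

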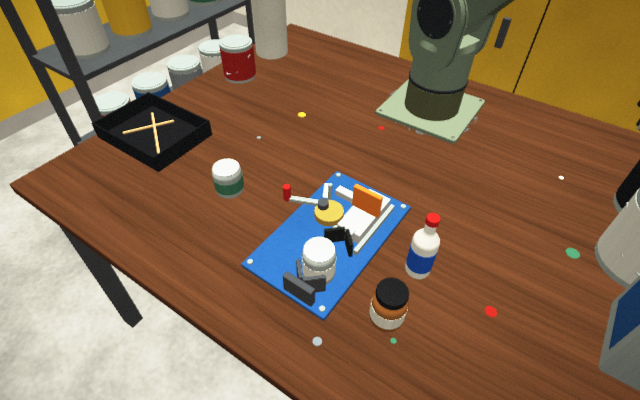

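View pics/top0.png

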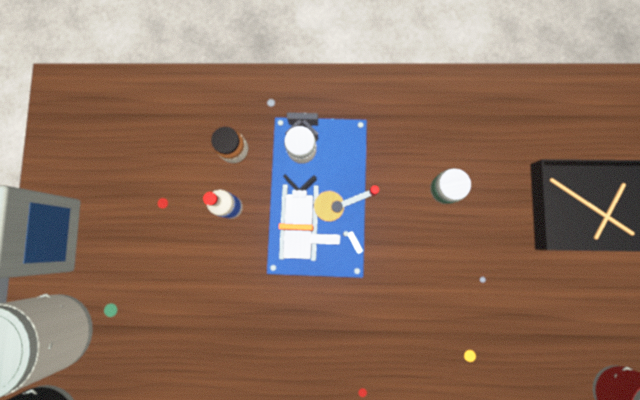

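The scene view shows the blue base, with the red post at about (287,190) and the orange plate at (367,200). In the top view the post is at (375,190), the hub at (337,207), the plate at (296,227), and the white mark at (354,242). The base spans roughly (268–366, 118–276).

```bash
cat > h.py <<'E'
import numpy as np,cv2
def K(d):
    f=200/np.tan(np.radians(d["vfov"])/2);return f,float(d["cx"]),float(d["cy"])
def ray(d,u,v):
    f,cx,cy=K(d);M=d["camera_from_world"];R=M[:3,:3];t=M[:3,3]
    return -R.T@t, R.T@np.array([(u-cx)/f,-(v-cy)/f,-1.])
def onz(d,u,v,z):
    o,r=ray(d,u,v);return o+r*(z-o[2])/r[2]
def cloud(d):
    f,cx,cy=K(d);v,u=np.mgrid[:400,:640];Z=d["z_map"]
    P=np.stack([(u-cx)/f*Z,-(v-cy)/f*Z,-Z],-1);M=d["camera_from_world"]
    return (P-M[:3,3])@M[:3,:3]
def mask(d,name):
    h=cv2.cvtColor(d["frame"],cv2.COLOR_RGB2HSV);H,S,V=[h[...,i].astype(int) for i in range(3)]
    return {"blue":(H>100)&(H<118)&(S>170)&(V>100),"red":((H<4)|(H>174))&(S>180)&(V>100),
     "orange":(H>7)&(H<17)&(S>200)&(V>180),"brass":(H>18)&(H<28)&(S>120)&(V>120)}[name]
def blobs(d,name,amin=15):
    n,l,s,c=cv2.connectedComponentsWithStats(mask(d,name).astype(np.uint8))
    return [(l==i,s[i],c[i]) for i in range(1,n) if s[i,4]>=amin]
E
python3 - <<'E'
from h import *
for n in("top","scene"):
    d=np.load(f"{n}0.npz");C=cloud(d)
    for name in("blue","red","orange","brass"):
        for m,s,c in blobs(d,name):
            p=C[m&(d["z_map"]>0)]
            print(n,name,s.tolist(),c.round(1),np.median(p,0).round(3) if len(p) else None, "zmax",np.percentile(p[:,2],95).round(3) if len(p) else None)
d=np.load("top0.npz")
m=max(blobs(d,"blue"),key=lambda b:b[1][4])[0]
cs,_=cv2.findContours(m.astype(np.uint8),0,2);r=cv2.minAreaRect(max(cs,key=cv2.contourArea));
b=cv2.boxPoints(r);w=np.array([onz(d,u,v,.012) for u,v in b]);print(b.round(1),w.round(4))
print([np.linalg.norm(w[i]-w[i-1]).round(4) for i in range(4)])
E
```

```text
top red [203, 192, 9, 11, 33] [206.2 195.8] [0.595 0.237 0.169] zmax 0.172
top red [210, 195, 7, 9, 20] [214.  199.8] [0.586 0.219 0.169] zmax 0.171
top red [158, 199, 10, 9, 70] [162.4 202.9] [0.597 0.394 0.   ] zmax 0.003
top red [359, 389, 7, 8, 44] [362.1 392.3] [ 0.183 -0.079  0.001] zmax 0.004
top brass [280, 224, 32, 5, 117] [295.8 226.2] [0.541 0.066 0.107] zmax 0.109
top brass [464, 350, 12, 12, 65] [469.6 355.6] [ 0.265 -0.316  0.   ] zmax 0.003
scene blue [326, 174, 45, 39, 407] [342.5 187.9] [ 0.471 -0.033  0.013] zmax 0.015
scene blue [311, 186, 12, 13, 80] [317.7 193.6] [ 0.538 -0.072  0.013] zmax 0.016
scene blue [242, 198, 168, 121, 5535] [315.  255.2] [0.701 0.004 0.013] zmax 0.015
scene blue [407, 247, 28, 26, 405] [418.8 262.5] [0.615 0.234 0.053] zmax 0.076
scene red [221, 47, 34, 34, 808] [238.5  64.9] [ 0.239 -0.592  0.064] zmax 0.105
scene red [379, 126, 5, 4, 15] [381.1 127.4] [ 0.186 -0.08   0.001] zmax 0.004
scene red [283, 184, 8, 17, 111] [286.5 191.4] [ 0.629 -0.093  0.084] zmax 0.097
scene red [426, 213, 14, 14, 165] [432.4 219.4] [0.596 0.229 0.17 ] zma
[... 401 characters left out ...]
 zmax 0.045
scene brass [468, 0, 80, 92, 3725] [508.1  45.2] [-0.625  0.069 -0.027] zmax 0.146
scene brass [514, 0, 126, 133, 12432] [587.6  60. ] [-0.625  0.352  0.   ] zmax 0.189
scene brass [0, 7, 49, 115, 2825] [15.8 75.1] [ 0.34  -2.238 -0.481] zmax -0.224
scene brass [46, 68, 29, 26, 333] [59.8 81.2] [ 0.155 -2.237 -0.598] zmax -0.513
scene brass [298, 112, 8, 5, 17] [301.5 114.2] [ 0.27  -0.314  0.002] zmax 0.004
scene brass [355, 185, 27, 14, 81] [368.5 191.4] [0.543 0.069 0.107] zmax 0.109
scene brass [315, 200, 28, 26, 493] [329.4 213.7] [0.604 0.007 0.047] zmax 0.05Traceback (most recent call last):
  File "<stdin>", line 9, in <module>
ValueError: max() iterable argument is empty
```

```bash
python3 - <<'E'
import cv2
a=cv2.imread("pics/top0.png")[105:285,255:395];cv2.imwrite("pics/topz.png",cv2.resize(a,None,fx=3.3,fy=3.3,interpolation=cv2.INTER_CUBIC))
a=cv2.imread("pics/scene0.png")[165:325,235:445];cv2.imwrite("pics/scz.png",cv2.resize(a,None,fx=3.5,fy=3.5,interpolation=cv2.INTER_CUBIC))
E
```

```text
(no output)
```

View pics/topz.png

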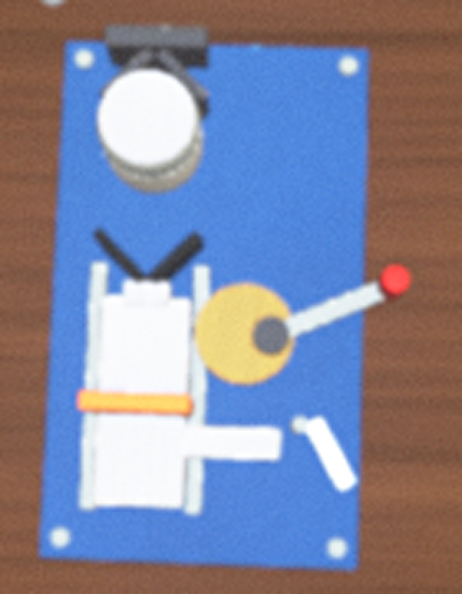

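View pics/scz.png

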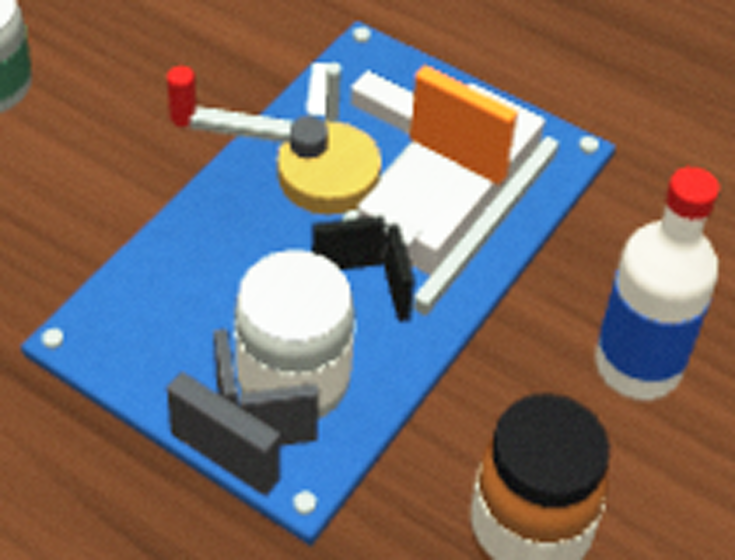

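```bash
sed -i 's/(H>100)&(H<118)&(S>170)&(V>100)/(H>98)\&(H<120)\&(S>120)\&(V>90)/; s/((H<4)|(H>174))&(S>180)&(V>100)/((H<7)|(H>172))\&(S>150)\&(V>100)/' h.py
python3 - <<'E'
from h import *
d=np.load("top0.npz");C=cloud(d)
m=max(blobs(d,"blue"),key=lambda b:b[1][4])[0]
cs,_=cv2.findContours(m.astype(np.uint8),0,2);cc=max(cs,key=cv2.contourArea)[:,0]
w=np.array([onz(d,u,v,.012)[:2] for u,v in cc],np.float32)*1000
r=cv2.minAreaRect(w);b=cv2.boxPoints(r);print(r,b.round(0).tolist())
# corners: long axis dir
e=[b[i]-b[i-1] for i in range(4)];L=max(e,key=np.linalg.norm);L=L/np.linalg.norm(L);L*=np.sign(L[0])
N=np.array([-L[1],L[0]]);print("yaw deg",np.degrees(np.arctan2(L[1],L[0])))
o=np.array(r[0])-L*30+N*40;print("origin",o)
F=lambda x,y:(o+L*x+N*y).round(1).tolist()
print("pivot",F(0,-85),"tin",F(135,0))
th=np.radians(-150);print("post goal",F(85*np.cos(th),-85+85*np.sin(th)))
S=np.load("scene0.npz")
for nm,dd in(("top",d),("scene",S)):
  for mm,s,c in blobs(dd,"red"):
    p=cloud(dd)[mm];q=np.median(p,0)
    if abs(q[2]-.09)<.015: 
        t=p[p[:,2]>.092].mean(0)*1000;l=np.array([(t[:2]-o)@L,(t[:2]-o)@N]);print(nm,"post",c,t,"local",l,"ang",np.degrees(np.arctan2(l[1]+85,l[0])),"r",np.hypot(l[0],l[1]+85))
  q=cloud(dd);mm=mask(dd,"orange")|mask(dd,"brass");p=q[mm&(abs(q[...,2]-.107)<.006)&(abs(q[...,0]-.55)<.05)]*1000
  l=np.c_[(p[:,:2]-o)@L,(p[:,:2]-o)@N];print(nm,"plate top local",np.percentile(l,[2,50,98],axis=0).round(1).tolist())
  # tin, hub
np.savez("fx.npz",o=o,L=L,N=N)
v=onz(d,337,206.5,.062)[:2]*1000;print("hub",v,(v-o)@L,(v-o)@N)
E
```

```text
((619.4215087890625, 25.959800720214844), (216.77513122558594, 366.9405517578125), 88.74884033203125) [[434.0, -78.0], [800.0, -86.0], [805.0, 130.0], [438.0, 138.0]]
yaw deg -1.2511597
origin [590.30206621  66.60531765]
pivot [588.4, -18.4] tin [725.3, 63.7]
post goal [513.9, -59.3]
top post [374.42666667 189.37333333] [621.29045553 -96.27553536  94.24508349] local [  34.53752446 -162.16538393] ang -65.88776309771183 r 84.54192493693553
top plate top local [[-53.1, -30.7], [-49.5, -1.8], [-45.9, 30.6]]
scene post [286.30894309 191.53658537] [637.85573379 -84.78502959 112.45222069] local [  50.84795665 -150.31591282] ang -52.099505250705164 r 82.77489452153459
scene plate top local [[-51.4, -33.1], [-45.2, 2.2], [-41.3, 32.6]]
hub [587.31784432 -18.90942914] -1.1162854428230908 -85.55951933797243
```

The base fits 217 × 367 mm against the specified 220 × 370, with yaw −1.25°. The lever radius comes out at 84.5 mm against 85, and the hub agrees to 1.5 mm. The cam is at about 1.47 rad. I'll approach high with the fingers shut, turning so that a finger side squares up to the post.

```bash
python3 -m handwheel '1.8 -2.5 0 0.08 1; 3.6 -5 0 0.16 1; 5.4 -7.5 0 0.24 1; 7.2 -10 0 0.32 1; 9 -12.5 0 0.4 1' 40
python3 -m handwheel '1.8 -2.5 0 0.08 1; 3.6 -5 0 0.16 1; 5.4 -7.5 0 0.24 1; 7.2 -10 0 0.32 1; 9 -12.5 0 0.37 1'
python3 -m handwheel '1.8 -2.5 0 0 1; 3.6 -5 0 0 1; 5.4 -7.5 0 0 1; 7.2 -10 0 0 1; 9 -12.5 0 0 1'
python3 -m handwheel '1.8 -2.5 0 0 1; 3.6 -5 0 0 1; 5.4 -7.5 0 0 1; 7.2 -10 0 0 1; 9 -12.5 0 0 1'
```

```text
time_s: 0.52
position: [0.2951, 0.411, 0.2311]
tcp_rot: [[-0.0, -0.999, -0.041], [-0.0, -0.041, 0.999], [-1.0, 0.0, -0.0]]
ft_force: [0.9, 0.1, -0.4]
grip_width: 0.0256
time_s: 0.93
position: [0.3852, 0.2859, 0.2312]
tcp_rot: [[-0.0, -0.917, -0.399], [-0.0, -0.399, 0.917], [-1.0, 0.0, -0.0]]
ft_force: [1.4, -0.4, 0.0]
grip_width: -0.0003
time_s: 1.35
position: [0.4752, 0.1609, 0.2311]
tcp_rot: [[-0.0, -0.919, -0.395], [-0.0, -0.395, 0.919], [-1.0, 0.0, -0.0]]
ft_force: [-0.8, 0.4, -0.4]
grip_width: -0.0003
time_s: 1.77
position: [0.5652, 0.0358, 0.2311]
tcp_rot: [[-0.0, -0.919, -0.395], [-0.0, -0.395, 0.919], [-1.0, 0.0, 0.0]]
ft_force: [0.2, 0.7, 0.9]
grip_width: 0.0004
```

```bash
python3 -m handwheel '1.8 -2.5 0 0 1; 3.6 -5 0 0 1; 5.4 -7.5 0 0 1; 7.2 -10 0 0 1; 8.7 -12 0 0 1'
python3 -m handwheel '0 0 -3 0 1; 0 0 -6 0 1; 0 0 -9 0 1; 0 0 -11 0 1; 0 0 -12 0 1'
python3 -m handwheel '0 0 -1 0 1; 0 0 -2 0 1; 0 0 -3 0 1; 0 0 -4 0 1; 0 0 -4 0 1'
python3 - <<'E'
from rig import ctrl
import cv2
for n,(a,b,c,e) in(("scene",(140,300,230,440)),("top",(105,285,255,455))):
    d=ctrl.snapshot(n);cv2.imwrite(f"pics/{n}1.png",cv2.resize(d["frame"][a:b,c:e,::-1],None,fx=3.2,fy=3.2,interpolation=cv2.INTER_CUBIC))
E
```

```text
time_s: 2.18
position: [0.6522, -0.0851, 0.2308]
tcp_rot: [[-0.001, -0.919, -0.394], [-0.001, -0.394, 0.919], [-1.0, 0.001, -0.0]]
ft_force: [-0.4, 0.2, 0.2]
grip_width: 0.0
time_s: 2.6
position: [0.6504, -0.0826, 0.1083]
tcp_rot: [[-0.004, -0.919, -0.395], [0.0, -0.395, 0.919], [-1.0, 0.003, 0.002]]
ft_force: [0.5, 0.6, 0.4]
grip_width: -0.0001
time_s: 3.02
position: [0.651, -0.0826, 0.0696]
tcp_rot: [[-0.002, -0.919, -0.395], [-0.0, -0.395, 0.919], [-1.0, 0.002, 0.001]]
ft_force: [-0.8, -0.2, -0.9]
grip_width: 0.0001
```

View pics/scene1.png

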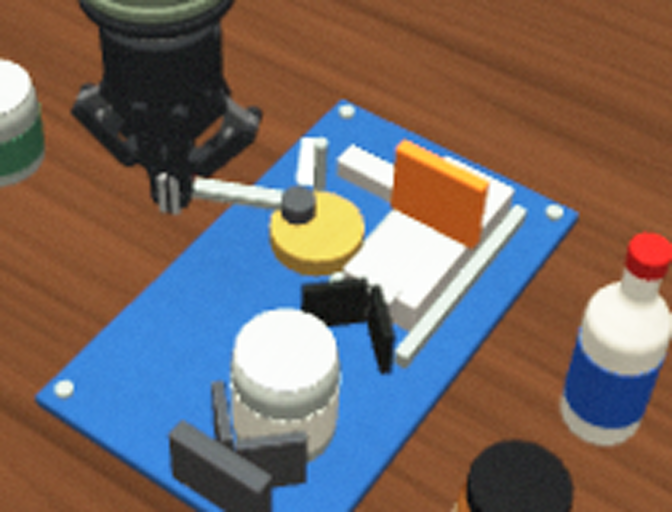

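View pics/top1.png

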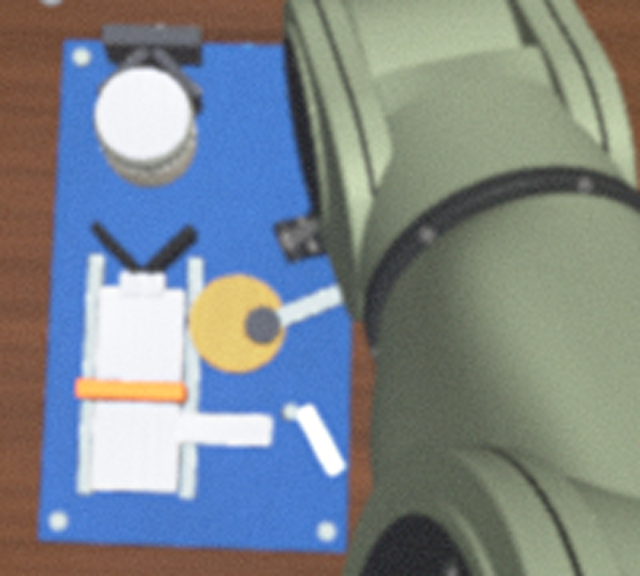

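The shut fingers stand just ahead of and left of the red post, which they hide in the scene view at about (170,190) of the crop. Nothing has been touched. Next I work out the arc waypoints.

```bash
python3 - <<'E'
from h import *
f=np.load("fx.npz");o,L,N=f["o"],f["L"],f["N"];p=o-85*N
for th in range(-66,-160,-6):
    a=np.radians(th);r=np.cos(a)*L+np.sin(a)*N;t=np.sin(a)*L-np.cos(a)*N
    print(th,((p+85*r-20*t)/10).round(2), "turn from start",round(np.radians(th+66),2))
E
```

```text
-66 [63.98 -8.9 ] turn from start 0.0
-72 [63.21 -9.4 ] turn from start -0.1
-78 [62.39 -9.82] turn from start -0.21
-84 [ 61.54 -10.14] turn from start -0.31
-90 [ 60.66 -10.38] turn from start -0.42
-96 [ 59.76 -10.52] turn from start -0.52
-102 [ 58.84 -10.57] turn from start -0.63
-108 [ 57.93 -10.52] turn from start -0.73
-114 [ 57.03 -10.38] turn from start -0.84
-120 [ 56.14 -10.14] turn from start -0.94
-126 [55.29 -9.81] turn from start -1.05
-132 [54.48 -9.4 ] turn from start -1.15
-138 [53.71 -8.9 ] turn from start -1.26
-144 [53.   -8.33] turn from start -1.36
-150 [52.35 -7.68] turn from start -1.47
-156 [51.78 -6.97] turn from start -1.57
```

```bash
python3 -m handwheel '-0.6 -0.3 0 0 1; -1.2 -0.6 0 0 1; -2 -1.1 0 -0.1 1; -2.8 -1.5 0 -0.2 1; -3.65 -1.85 0 -0.3 1'
python3 -m handwheel '-0.4 -0.1 0 -0.05 1; -0.9 -0.25 0 -0.1 1; -1.8 -0.4 0 -0.2 1; -2.3 -0.4 0 -0.26 1; -2.7 -0.45 0 -0.32 1'
```

```text
time_s: 3.53
position: [0.6148, -0.1014, 0.0719]
tcp_rot: [[0.002, -0.995, -0.101], [0.0, -0.101, 0.995], [-1.0, -0.002, 0.0]]
ft_force: [2.7, 2.7, -0.7]
grip_width: -0.0003
time_s: 3.95
position: [0.5878, -0.1061, 0.0721]
tcp_rot: [[0.002, -0.976, 0.216], [-0.0, 0.216, 0.976], [-1.0, -0.002, 0.0]]
ft_force: [3.6, 2.0, -0.5]
grip_width: -0.0001
```

```bash
python3 -m handwheel '-0.5 0 0 -0.06 1; -1 0.1 0 -0.12 1; -1.6 0.15 0 -0.18 1; -2.1 0.3 0 -0.24 1; -2.7 0.45 0 -0.31 1'
python3 -m handwheel '-0.5 0.2 0 -0.06 1; -0.9 0.35 0 -0.12 1; -1.3 0.5 0 -0.17 1; -1.7 0.75 0 -0.22 1; -2.1 1 0 -0.27 1'
```

```text
time_s: 4.37
position: [0.5611, -0.1019, 0.0721]
tcp_rot: [[0.002, -0.864, 0.503], [-0.001, 0.503, 0.864], [-1.0, -0.002, 0.001]]
ft_force: [3.7, 0.3, 0.2]
grip_width: 0.0001
time_s: 4.78
position: [0.5401, -0.0919, 0.0721]
tcp_rot: [[0.002, -0.699, 0.716], [-0.001, 0.716, 0.699], [-1.0, -0.002, 0.001]]
ft_force: [3.1, -1.4, 0.2]
grip_width: 0.0001
```

```bash
python3 - <<'E'
from rig import ctrl
import cv2
for n,(a,b,c,e) in(("scene",(140,300,230,440)),("top",(105,285,255,455))):
    d=ctrl.snapshot(n);cv2.imwrite(f"pics/{n}2.png",cv2.resize(d["frame"][a:b,c:e,::-1],None,fx=3.2,fy=3.2,interpolation=cv2.INTER_CUBIC))
E
```

```text
(no output)
```

View pics/scene2.png

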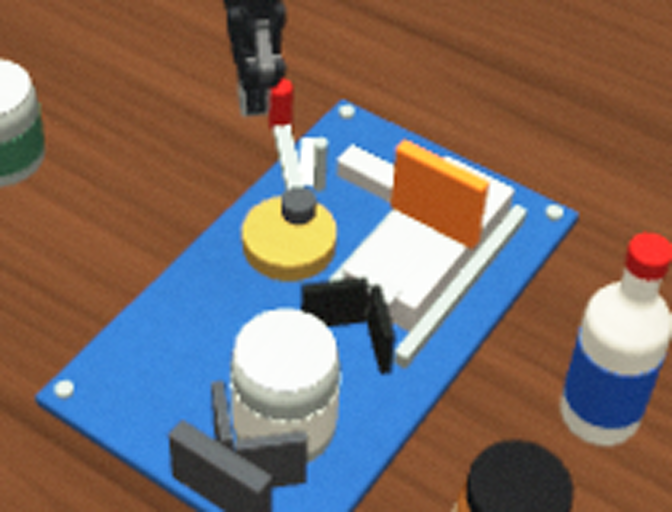

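View pics/top2.png

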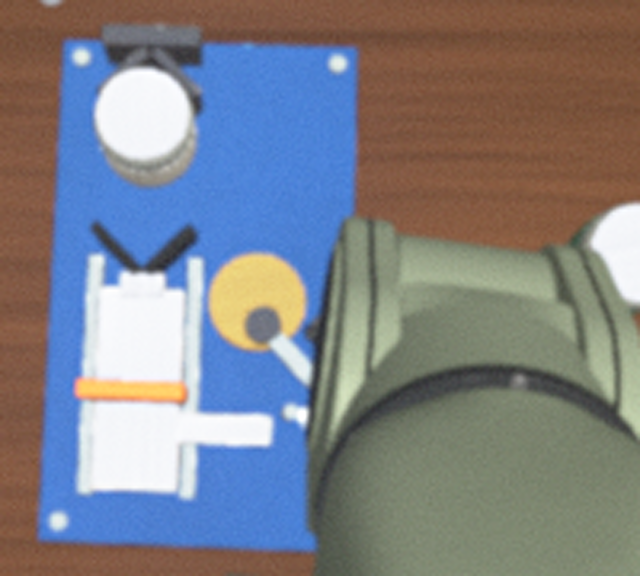

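The red post is following at scene crop (282,100), with the lever now near the white mark. I keep going gently to the stop.

```bash
python3 -m handwheel '-0.3 0.2 0 -0.05 1; -0.55 0.4 0 -0.1 1; -0.8 0.65 0 -0.15 1; -1.05 0.9 0 -0.2 1; -1.3 1.1 0 -0.24 1'
python3 -m handwheel '-0.1 0.1 0 -0.01 1; -0.2 0.2 0 -0.03 1; -0.25 0.3 0 -0.04 1; -0.3 0.35 0 -0.05 1; -0.35 0.4 0 -0.05 1'
python3 -m handwheel '-0.03 0.05 0 0 1; -0.05 0.1 0 0 1; -0.08 0.15 0 0 1; -0.1 0.2 0 0 1; -0.1 0.2 0 0 1'
```

```text
time_s: 5.3
position: [0.5269, -0.081, 0.0717]
tcp_rot: [[0.0, -0.51, 0.86], [-0.001, 0.86, 0.51], [-1.0, -0.001, -0.0]]
ft_force: [0.6, -2.0, -0.6]
grip_width: 0.0004
time_s: 5.72
position: [0.5238, -0.0766, 0.0714]
tcp_rot: [[0.001, -0.468, 0.884], [-0.001, 0.884, 0.468], [-1.0, -0.001, 0.0]]
ft_force: [3.4, -8.9, 0.7]
grip_width: 0.0002
time_s: 6.13
position: [0.5237, -0.0763, 0.0715]
tcp_rot: [[0.003, -0.467, 0.884], [-0.003, 0.884, 0.467], [-1.0, -0.004, 0.001]]
ft_force: [6.3, -16.3, -2.9]
grip_width: -0.0003
```

The force jumped to about 17 N at exactly the predicted stop pose, so the lever is against the pin. I back off and lift.

```bash
python3 -m handwheel '0.5 -0.9 0 0 1; 1 -1.8 0 0 1; 1.5 -2.7 0 0 1; 2 -3.5 0 0 1; 2 -3.5 0 0 1'
python3 -m handwheel '0 0 3 0 1; 0 0 6 0 1; 0 0 9 0 1; 0 0 12 0 1; 0 0 12 0 1'
python3 - <<'E'
from rig import ctrl
from h import *
f=np.load("fx.npz");o,L,N=f["o"],f["L"],f["N"]
for n,(a,b,c,e) in(("scene",(140,300,230,440)),("top",(105,285,255,455))):
    d=ctrl.snapshot(n);cv2.imwrite(f"pics/{n}3.png",cv2.resize(d["frame"][a:b,c:e,::-1],None,fx=3.2,fy=3.2,interpolation=cv2.INTER_CUBIC))
    q=cloud(d);p=q[mask(d,"red")&(abs(q[...,2]-.094)<.006)&(abs(q[...,0]-.53)<.1)&(abs(q[...,1])<.15)]*1000
    if len(p)>3:
        t=np.median(p,0);l=(t[:2]-o)@L,(t[:2]-o)@N;print(n,len(p),t.round(1),np.round(l,1),"ang",np.degrees(np.arctan2(l[1]+85,l[0])))
for x in(-75,-56):print((o+L*x+N*0)/10)
E
```

```text
time_s: 6.55
position: [0.5433, -0.1112, 0.0712]
tcp_rot: [[0.0, -0.466, 0.885], [-0.001, 0.885, 0.466], [-1.0, -0.001, 0.0]]
ft_force: [0.4, -1.6, 0.2]
grip_width: -0.0001
time_s: 6.97
position: [0.5442, -0.1093, 0.1961]
tcp_rot: [[0.006, -0.468, 0.884], [-0.001, 0.884, 0.468], [-1.0, -0.004, 0.005]]
ft_force: [0.9, 0.3, 0.2]
grip_width: 0.0002
scene 44 [518.7 -58.2  94.2] [ -68.8 -126.3] ang -149.01598471741175
top 40 [514.7 -58.3  94.6] [ -72.8 -126.5] ang -150.32876270351616
[51.53199495  6.82429518]
[53.43154176  6.78280845]
```

View pics/scene3.png

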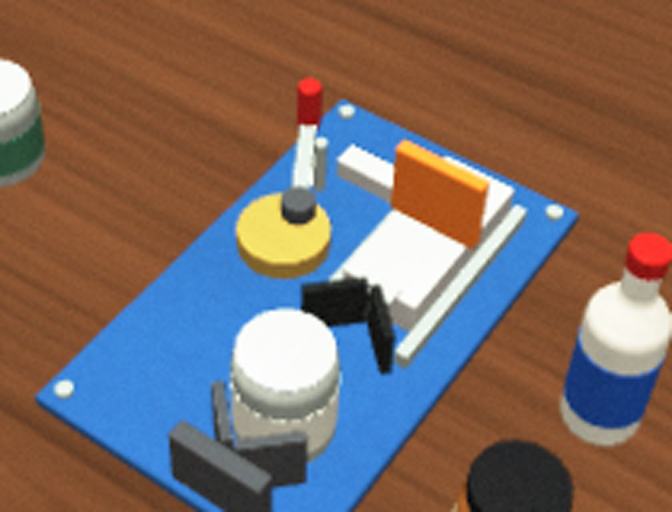

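View pics/top3.png

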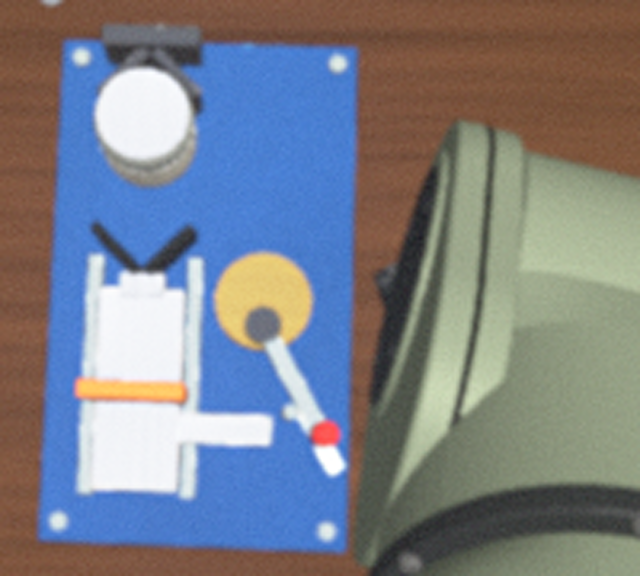

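The post now sits over the white mark with the lever against the pin, at −149° and −150° in the two views against −150° nominal. So the cam is about 0, and the slide hasn't moved. Next I go over behind the orange plate.

```bash
python3 -m handwheel '-0.5 1.8 0 0.11 1; -1 3.6 0 0.22 1; -1.5 5.4 0 0.32 1; -2 7.2 0 0.43 1; -2.5 9 0 0.53 1'
python3 -m handwheel '-0.5 1.8 0 0.11 1; -1 3.6 0 0.22 1; -1.5 5.4 0 0.32 1; -2 7.2 0 0.43 1; -2.5 9 0 0.53 1'
python3 -m handwheel '0 0 0 0 1; 0 0 -3 0 1; 0 0 -6 0 1; 0 0 -8.5 0 1; 0 0 -8.5 0 1'
```

```text
time_s: 7.48
position: [0.5168, -0.0181, 0.1902]
tcp_rot: [[-0.002, -0.854, 0.521], [0.0, 0.521, 0.854], [-1.0, 0.002, -0.001]]
ft_force: [0.9, -1.1, -0.3]
grip_width: -0.0002
time_s: 7.9
position: [0.4917, 0.0718, 0.1903]
tcp_rot: [[-0.002, -1.0, 0.018], [0.0, 0.018, 1.0], [-1.0, 0.002, 0.0]]
ft_force: [-0.2, -0.7, 0.1]
grip_width: -0.0003
time_s: 8.32
position: [0.4905, 0.0704, 0.1021]
tcp_rot: [[-0.007, -1.0, 0.024], [-0.001, 0.024, 1.0], [-1.0, 0.007, -0.001]]
ft_force: [-0.8, -0.4, -0.3]
grip_width: 0.0001
```

```bash
python3 -m handwheel '0 -0.1 -0.8 0 1; 0 -0.2 -1.6 0 1; 0 -0.3 -2.3 0 1; 0 -0.3 -2.3 0 1; 0 -0.3 -2.3 0 1'
python3 - <<'E'
from rig import ctrl
from h import *
for n,(a,b,c,e) in(("scene",(120,280,230,440)),("top",(105,285,255,455))):
    d=ctrl.snapshot(n);cv2.imwrite(f"pics/{n}4.png",cv2.resize(d["frame"][a:b,c:e,::-1],None,fx=3.2,fy=3.2,interpolation=cv2.INTER_CUBIC))
E
```

```text
time_s: 8.73
position: [0.4927, 0.0677, 0.0835]
tcp_rot: [[0.0, -1.0, 0.024], [-0.0, 0.024, 1.0], [-1.0, -0.0, -0.0]]
ft_force: [0.2, 0.5, -0.2]
grip_width: -0.0001
```

View pics/scene4.png

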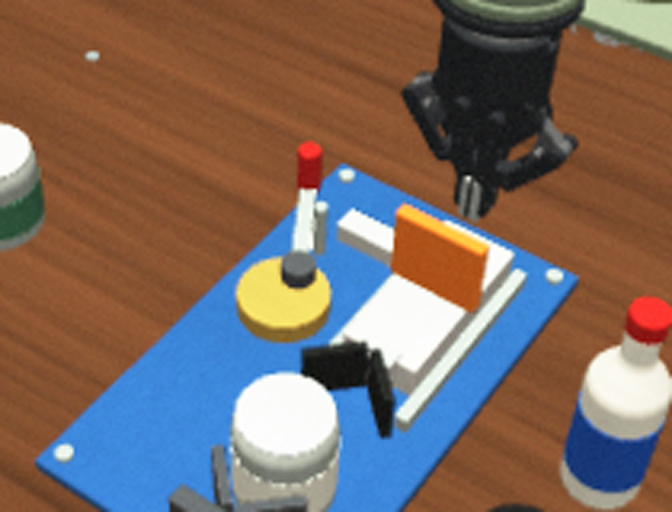

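View pics/top4.png

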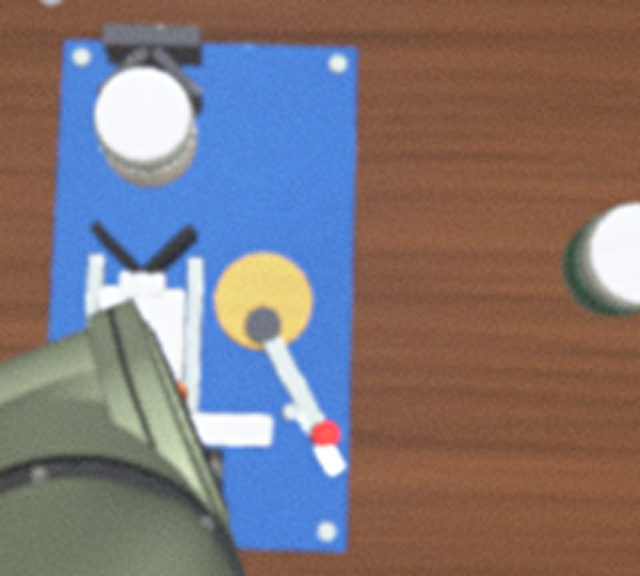

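The fingers stand behind the plate at scene crop (475,200), centred on it, and the lever is still on its mark. I push forward gently.

```bash
python3 -m handwheel '0.6 0 0 0 1; 1.2 0 0 0 1; 1.8 0 0 0 1; 2.4 0 0 0 1; 3 0 0 0 1'
python3 -m handwheel '0.4 0 0 0 1; 0.8 0 0 0 1; 1.2 0 0 0 1; 1.6 0 0 0 1; 2 0 0 0 1'
python3 -m handwheel '0.3 0 0 0 1; 0.6 -0.1 0 0 1; 0.9 -0.1 0 0 1; 1.2 -0.1 0 0 1; 1.5 -0.1 0 0 1'
```

```text
time_s: 9.25
position: [0.5234, 0.0678, 0.0833]
tcp_rot: [[0.0, -1.0, 0.024], [-0.0, 0.024, 1.0], [-1.0, -0.0, -0.0]]
ft_force: [-0.4, 0.2, 0.7]
grip_width: -0.0003
time_s: 9.67
position: [0.5427, 0.0675, 0.0832]
tcp_rot: [[-0.001, -1.0, 0.024], [-0.001, 0.024, 1.0], [-1.0, 0.001, -0.001]]
ft_force: [-4.0, -2.8, 1.2]
grip_width: -0.0001
time_s: 10.08
position: [0.5578, 0.067, 0.0832]
tcp_rot: [[-0.0, -1.0, 0.024], [0.0, 0.024, 1.0], [-1.0, 0.0, 0.0]]
ft_force: [-4.7, 0.6, -1.2]
grip_width: -0.0001
```

```bash
python3 -m handwheel '0.2 0 0 0 1; 0.4 0 0 0 1; 0.6 0 0 0 1; 0.7 0 0 0 1; 0.8 0 0 0 1'
python3 -m handwheel '0.1 0 0 0 1; 0.2 0 0 0 1; 0.3 0 0 0 1; 0.4 0 0 0 1; 0.4 0 0 0 1'
```

```text
time_s: 10.5
position: [0.5657, 0.0668, 0.0832]
tcp_rot: [[-0.0, -1.0, 0.024], [-0.0, 0.024, 1.0], [-1.0, 0.0, -0.0]]
ft_force: [-3.6, -0.0, -3.1]
grip_width: 0.0003
time_s: 10.92
position: [0.5678, 0.0668, 0.0832]
tcp_rot: [[-0.004, -1.0, 0.024], [-0.001, 0.024, 1.0], [-1.0, 0.004, -0.001]]
ft_force: [-16.9, 0.0, 8.2]
grip_width: 0.0002
```

```bash
python3 -m handwheel '0.05 0 0 0 1; 0.1 0 0 0 1; 0.1 0 0 0 1; 0.1 0 0 0 1; 0.1 0 0 0 1'
python3 -m handwheel '-0.6 0 0 0 1; -1.5 0 0 0 1; -2.5 0 0 0 1; -3.5 0 0 0 1; -4.5 0 0 0 1'
python3 -m handwheel '0 0 2 0 1; 0 0 4 0 1; 0 0 7 0 1; 0 0 10 0 1; 0 0 12 0 1'
python3 -m handwheel '-1 3 0 0 1; -2 6 0 0 1; -3 9 0 0 1; -4 12 0 0 1; -5 15 0 0 1'
python3 -m handwheel '-1 3 0 0 1; -2 6 0 0 1; -3 9 0 0 1; -4 12 0 0 1; -4 12 0 0 1'
python3 - <<'E'
from rig import ctrl
from h import *
f=np.load("fx.npz");o,L,N=f["o"],f["L"],f["N"]
for n,(a,b,c,e) in(("scene",(140,350,220,450)),("top",(105,285,195,475))):
    d=ctrl.snapshot(n);cv2.imwrite(f"pics/{n}5.png",cv2.resize(d["frame"][a:b,c:e,::-1],None,fx=2.8,fy=2.8,interpolation=cv2.INTER_CUBIC))
    d0=np.load(n+"0.npz")
    for tag,dd in(("before",d0),("after",d)):
        q=cloud(dd);loc=(q[...,:2]*1000-o);X=loc@L;Y=loc@N;h=q[...,2]*1000
        mm=mask(dd,"orange")|mask(dd,"brass");p=mm&(abs(h-107)<6)&(abs(X)<80)&(abs(Y)<50);print(n,tag,"plate x",np.percentile(X[p],[5,50,95]).round(1))
        p=mask(dd,"red")&(abs(h-94)<6)&(abs(Y+130)<60)&(abs(X)<110)
        if p.sum()>3:x,y=np.median(X[p]),np.median(Y[p]);print("  lever ang",np.degrees(np.arctan2(y+85,x)).round(1))
        for nm,(cx,cy,r,z) in dict(tin=(135,0,50,97),jar=(130,125,60,95),bot=(0,155,60,170),pot=(40,-270,70,75)).items():
            p=(abs(X-cx)<r)&(abs(Y-cy)<r)&(abs(h-z)<5);print("  ",nm,p.sum(),np.round([X[p].mean(),Y[p].mean()],1) if p.any() else None)
E
```

```text
time_s: 11.33
position: [0.5679, 0.0667, 0.0832]
tcp_rot: [[-0.006, -1.0, 0.024], [-0.001, 0.024, 1.0], [-1.0, 0.006, -0.001]]
ft_force: [-24.6, 0.4, 13.6]
grip_width: 0.0003
time_s: 11.75
position: [0.5259, 0.0668, 0.0836]
tcp_rot: [[0.002, -1.0, 0.024], [0.0, 0.024, 1.0], [-1.0, -0.002, 0.0]]
ft_force: [0.7, -0.6, -0.9]
grip_width: 0.0004
time_s: 12.17
position: [0.5266, 0.0669, 0.2062]
tcp_rot: [[0.004, -1.0, 0.024], [0.001, 0.024, 1.0], [-1.0, -0.004, 0.001]]
ft_force: [-0.5, 1.0, 0.3]
grip_width: -0.0003
time_s: 12.58
position: [0.4756, 0.2184, 0.2037]
tcp_rot: [[0.002, -1.0, 0.024], [0.001, 0.024, 1.0], [-1.0, -0.002, 0.001]]
ft_force: [-0.3, 0.1, -0.5]
grip_width: -0.0002
time_s: 13.0
position: [0.433, 0.3431, 0.2035]
tcp_rot: [[0.0, -1.0, 0.017], [0.004, 0.017, 1.0], [-1.0, 0.0, 0.004]]
ft_force: [-1.6, 0.4, 0.4]
grip_width: -0.0002
scene before plate x [-50.5 -45.2 -42. ]
  lever ang -62.7
   tin 655 [138.9   1.4]
   jar 712 [137.1 161. ]
   bot 125 [ -0.7 162.7]
   pot 247 [  59.5 -322.7]
scene after plate x [-7.4 -1.3  2.1]
  lever ang -149.6
   tin 661 [139.    1.3]
   jar 708 [137.  161.1]
   bot 128 [ -0.6 162.2]
   pot 242 [  59.1 -323.3]
top before plate x [-52.9 -49.5 -46. ]
  lever ang -65.6
   tin 634 [135.    1.1]
   jar 534 [132.4 160.7]
   bot 137 [ -4.6 161.9]
   pot 422 [  55.3 -324. ]
top after plate x [-9.4 -5.9 -2.5]
  lever ang -149.8
   tin 634 [135.    1.1]
   jar 537 [132.4 160.7]
   bot 138 [ -4.4 161.9]
   pot 425 [  55.1 -324. ]
```

View pics/scene5.png

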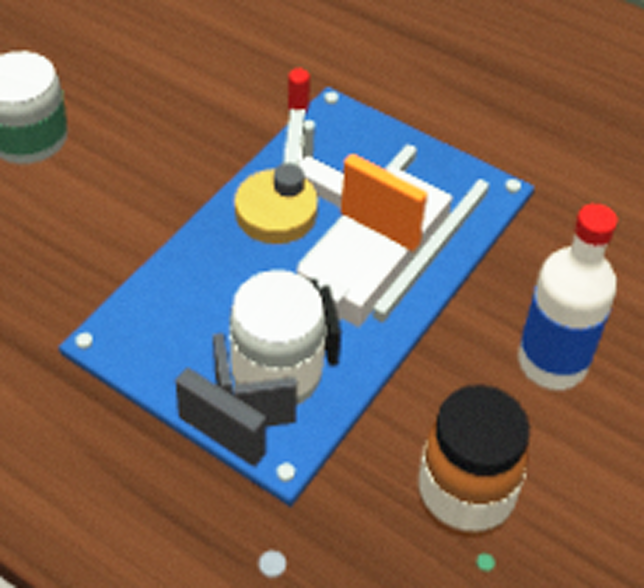

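View pics/top5.png

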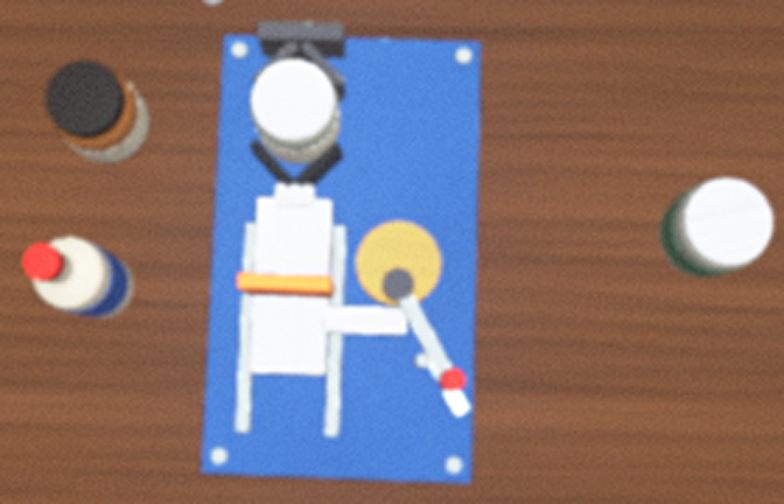

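The plate moved 43.7 mm, on top of its unknown 0–8 mm start, to a hard stop. The nominal lever angle holds and the containers have moved less than 1 mm. As an independent check that it's fully home, I measure the gap from V-jaw to tin, which should be about 4 mm.

```bash
python3 - <<'E'
from rig import ctrl
from h import *
f=np.load("fx.npz");o,L,N=f["o"],f["L"],f["N"]
d=ctrl.snapshot("top")
for tag,dd in(("before",np.load("top0.npz")),("after",d)):
    q=cloud(dd);l=q[...,:2]*1000-o;X=l@L;Y=l@N;h=q[...,2]*1000
    V=dd["frame"].max(-1)
    k=(V<75)&(abs(Y)<60)&(X>0)&(X<115)&(h>25)
    top=np.median(h[k&(abs(Y)>15)])
    print(tag,"jaw h",np.percentile(h[k],[5,50,95]).round(0))
    for s in(1,-1):
        p=k&(Y*s>8)&(h>np.percentile(h[k],40));P=np.c_[X[p],Y[p]].astype(np.float32)
        vx,vy,x0,y0=cv2.fitLine(P,cv2.DIST_HUBER,0,.01,.01).ravel()
        n=np.array([-vy,vx]);print(s,len(P),"dir",np.degrees(np.arctan2(vy,vx)).round(1),"centreline dist to tin axis",abs((np.array([135,0.5])-[x0,y0])@n).round(1),"halfthick",np.percentile(abs((P-[x0,y0])@n),90).round(1))
    t=(abs(X-135)<45)&(abs(Y)<45)&(abs(h-97)<4);print("tin",np.percentile(X[t],[1,99]).mean().round(1),np.percentile(Y[t],[1,99]).mean().round(1))
E
```

```text
before jaw h [50. 61. 64.]
1 13 dir 44.9 centreline dist to tin axis 73.3 halfthick 1.2
-1 22 dir -42.8 centreline dist to tin axis 73.7 halfthick 1.6
tin 135.3 1.6
after jaw h [46. 61. 64.]
1 16 dir 44.7 centreline dist to tin axis 43.4 halfthick 1.4
-1 21 dir -45.8 centreline dist to tin axis 45.1 halfthick 2.0
tin 135.3 1.5
```

```bash
python3 - <<'E'
from rig import ctrl
from h import *
f=np.load("fx.npz");o,L,N=f["o"],f["L"],f["N"]
d=ctrl.snapshot("top")
q=cloud(d);l=q[...,:2]*1000-o;X=l@L;Y=l@N;h=q[...,2]*1000
hsv=cv2.cvtColor(d["frame"],cv2.COLOR_RGB2HSV)
p=(hsv[...,1]<50)&(hsv[...,2]>170)&(h>30)&(h<50)&(Y<-45)&(Y>-90)&(X<5)&(X>-90)
print("arm h",np.percentile(h[p],[5,50,95]),"x",np.percentile(X[p],[2,98]),"y",np.percentile(Y[p],[2,98]))
m=mask(d,"brass")&(abs(h-47)<4)&(Y<-45);print("cam x",np.percentile(X[m],[1,99]),"y",np.percentile(Y[m],[1,99]))
a=d["frame"][170:250,270:380,::-1];cv2.imwrite("pics/gap.png",cv2.resize(a,None,fx=7,fy=7,interpolation=cv2.INTER_CUBIC))
E
```

```text
arm h [43.75328034 46.64543918 49.04905456] x [-37.50877647 -13.1682759 ] y [-88.92601848 -46.87808738]
cam x [-11.2951339  41.1282287] y [-114.24084956  -59.18517936]
```

View pics/gap.png

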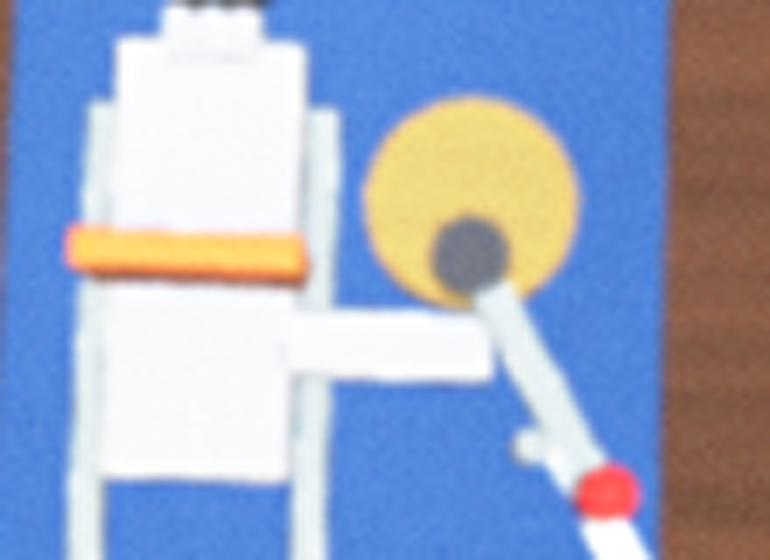

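The arm has cleared the cam, whose centre is straight ahead of its axis — its lowest possible point. So the hard stop felt was the slide's end stop. I open the hand in free air and hand in.

```bash
python3 -m handwheel '0 0 0 0 0; 0 0 0 0 0; 0 0 0 0 0; 0 0 0 0 0; 0 0 0 0 0'
python3 -m handwheel '0 0 0 0 0; 0 0 0 0 0; 0 0 0 0 0; 0 0 0 0 0; 0 0 0 0 0'
python3 -c "
from rig import ctrl
print(ctrl.hand_in())"
```

```text
time_s: 13.62
position: [0.4357, 0.3367, 0.2033]
tcp_rot: [[0.0, -1.0, 0.024], [-0.0, 0.024, 1.0], [-1.0, -0.0, -0.0]]
ft_force: [-0.8, -0.1, 0.1]
grip_width: 0.0603
time_s: 14.03
position: [0.4356, 0.3369, 0.2033]
tcp_rot: [[0.0, -1.0, 0.024], [-0.0, 0.024, 1.0], [-1.0, -0.0, -0.0]]
ft_force: [-1.1, 0.6, 0.6]
grip_width: 0.0853
the job is handed in; nothing more can be done
None
```

The clamp is closed around the tin as far as my checks can show, and I handed the job in at about 14 s; it gave no verdict. I pushed the lever round clockwise to its stop pin first. I then pushed the orange plate forward to a hard stop and withdrew the arm clear of everything.

- **Lever and cam:** both cameras put the lever within about 0.5° of its nominal −150° at the end, over the white mark, so the cam is at its low point.
- **Slide:** the plate moved 43.7 mm, on top of its unknown 0–8 mm start, and stopped solid at about 25 N along the push.
- **Containers:** the tin, jar, bottle and pot moved less than 1 mm between the first and last pictures.
- **Weaker check:** I could not measure directly that the slide is fully home. The jaw-to-tin gap came out at roughly 5–6 mm against 4 mm nominal, using a guessed jaw thickness. I took the stop to be the end stop because, with the cam at its low point, it leaves the arm as much room as it can. In the last picture, though, the gap between arm and cam is only about 1.5 mm.

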